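# Switch the port selector to the green port and lock it

### The job

Push the black tab of the rotary port selector round until its tip stands squarely over the green plug, and leave it there; only then press the orange lock button in the middle of the selector all the way down. Do it with light fingertip pushes only: do not pinch the tab or lift the selector cap, do not press the lock button before the tab is over the green plug, and leave the vials, black-capped bottle, tube, rack and spare knob where they stand.

Things in the scene. Friction and masses are not known exactly. Their poses are not given: they have to be found in the camera images.
- selector: Rotary port selector, screwed to the table (cannot move): a round grey plate 196 mm in diameter, 10 mm thick, with a grey stator on it and a black cap 72 mm in diameter on top (cap from 37 to 56 mm above the table). Its axis is vertical through the origin, which lies at the table surface; z up. Five ports lie round it, 80 mm from the axis, at 60, 120, 180, 240 and 300 degrees from its -x direction; at -x there is no port (the parked sector). Its place and yaw vary.
- cap (a joint): Turn of the black cap with its tab, rad, about the selector's vertical axis; positive is counter-clockwise seen from above. At 0 the tab points along the selector's -x direction. Turns freely either way, almost a full turn from 0 (limits at +-6.2); stiff with friction (about 2 N at the tab moves it) and stays where it is left, with no clicks. Starts between -0.45 and 0.45.
- cap_lift (a joint): How far the black cap has been lifted up its spindle, m; 0 is seated, pulls off upward up to 0.030 with about 4 N. It must stay seated (below 0.006).
- lock (a joint): How far the orange lock button is pressed, m: 0 up (at the start), 0.010 fully down. About 4 N moves it, with no spring: it stays where it is left.
- tab: Black upright tab with a white line along its top, sticking out of the cap radially: a bar 10 mm thick, from 31 to 79 mm from the axis, from 37 to 70 mm above the table. Origin on the selector's axis, 37 mm above the table; the tab runs along its own -x. It passes 9 mm above the plugs, so fingertips beside it should stay at least 35 mm above the table.
- tab_mid (a point): Point in the middle of the tab's thickness, 64 mm from the axis, half-way up (53 mm above the table): a good place to push against either flat side.
- tab_tip (a point): Outer end of the tab, in the middle of its thickness, 80 mm from the axis; it passes right above the plug centres.
- lock_top (a point): Centre of the top of the orange mushroom lock button, 30 mm in diameter, on the selector's axis; 87 mm above the table when up, 77 mm when fully down (always above the tab's top).
- plug_green: Green round plug on a steel ring in one of the five ports, fixed: 25 mm in diameter, 18 mm tall, top 28 mm above the table. Origin at the centre of its underside. Which port it sits in varies.
- vial_1: Small glass vial, grey cap, 22 x 22 x 51 mm. A bystander: leave it standing or lying where it is. Origin at the centre of its underside.
- vial_2: Small glass vial, red cap, 22 x 22 x 51 mm. A bystander: leave it standing or lying where it is. Origin at the centre of its underside.
- vial_3: Small glass vial, black cap, 22 x 22 x 51 mm, just beyond the selector. A bystander: leave it standing or lying where it is. Origin at the centre of its underside.
- spare_knob: Pale spare knurled knob, 24 x 24 x 16 mm, just beyond the selector. A bystander: leave it standing or lying where it is. Origin at the centre of its underside.
- reagent_bottle: Bottle with a black cap, 49 x 49 x 94 mm. A bystander: leave it standing or lying where it is. Origin at the centre of its underside.
- tube_rack: Blue rack of small tubes, 62 x 200 x 47 mm. A bystander: leave it standing or lying where it is. Origin at the centre of its underside.
- tube_50: Standing 50 ml tube with a blue cap, 34 x 34 x 110 mm. A bystander: leave it standing or lying where it is. Origin at the centre of its underside.

How it is judged (in metres and radians):
On the way, in this order (a step that is already met when the one before it is completed fails the run):
1. the tab stands over the green plug, at rest, the lock button still up (horizontal distance between tab_tip and plug_green below 0.008 m and velocity of joint cap between -0.1 and 0.1 rad/s and value of joint lock below 0.003 m), for 0.2 s.
2. the lock button is pressed down, the tab still over the green plug (horizontal distance between tab_tip and plug_green below 0.008 m and value of joint lock above 0.008 m), for 0.2 s.
At the end, for the whole second after the job is handed in: The tab's tip is within 8 mm (horizontally) of the centre of the green plug and at rest, the lock button is pressed at least 8 of its 10 mm, and the cap is seated (lifted less than 3 mm) (all of step 2 and velocity of joint cap between -0.1 and 0.1 rad/s and value of joint cap_lift below 0.003 m); the robot touches nothing.
It fails at once if the selector cap is lifted more than 6 mm (value of joint cap_lift above 0.006 m).
It fails at once if the tab is pinched or pushed hard (over 30 N) (contact force between the fingers and tab above 30 N).
It fails at once if the lock button is pressed (over 3 mm) while the tab is not over the green plug (over 12 mm off) (value of joint lock above 0.003 m and horizontal distance between tab_tip and plug_green above 0.012 m).
It fails at once if a vial, the black-capped bottle, the tube, rack or spare knob is moved more than 20 mm (distance of any of tube_rack, tube_50, vial_1, vial_2, vial_3, spare_knob, reagent_bottle from where it was at the start of the episode above 0.02 m).
It also fails if it takes over 45 s, if anything falls off the work surface, if the arm or the gripper's body presses on something with over 40 N, if the wrist force passes 120 N, or if a joint passes its speed limit or range.

### The arm

A 7-joint arm with a two-finger parallel gripper is mounted at the origin on a cart in front of the work surface, level with it; the furniture and walls round the work are solid. World frame = base frame: x ahead of the robot, y to its left, z up, the work surface at z = 0. Lengths are in m, angles in degrees, forces in N, time in s.
With the tool pointing down it reaches from about 0.425 to 0.875 m from the base axis. Payload 4.7 kg.
Tool frame: the origin (TCP) lies at the very end of the fingers, on their centre line; the grasp point (between the pads) lies manip.grasp_offset behind it (manip.grasp_offset is the distance from the TCP to the grasp point, in m); z points along the fingers, y is the direction in which the jaws open and shut (so a half turn about z gives the same grasp; the last joint's range is limited). The gripper opens to 85 mm and grips with 20 to 120 N. Pads are 22 mm wide; open, the fingers measure 114 mm over their backs; the gripper's body (76 mm by 85 mm) begins 54 mm behind the grasp point. The pads swing forward as they close: fully open they stand 13 mm farther back than shut.
Start: joints at [-65.14, 18.392, -4.016, 83.108, 1.295, 78.541, -3.26], TCP at [0.265, 0.594, 0.231] pointing down, gripper open.
Joint ranges: [-163.93, 163.93], [-17.29, 119.83], [-79.2, 71.16], [3.27, 140.29], [-89.18, 269.18], [5.43, 117.66], [-154.24, 154.24]. Speed limits (degrees/s): [147.25, 147.25, 180, 180, 180, 180, 180].

### API

Orientations are given as a 3x3 rotation matrix whose columns are the frame's x, y, z axes.
In Python, from workcell import read_state, vision, finish_job, nets, manip gives the robot as it stands.
- The arm moves only by the tool move_arm, never from a script. Its arguments are lists of equal length, an entry for each row: "delta_pos": the shift along the tool's x, y, z in m, a list of three; "spin": the turn about the tool's z in degrees; "jaw": the opening, from 0 (shut) to 1 (fully open). In form: {"delta_pos": [[dx, dy, dz], ...], "spin": [spin, ...], "jaw": [jaw, ...]}. A call has 1 to 5 rows; each row is the pose to reach, as a shift and turn from the pose commanded when the call began, along the tool's axes at that moment; what a row does not reach only later rows make up. A row lasts 1/12 s, in which the tool goes at most 41.7 mm and 7.16 degrees, less where a joint would pass 70% of its speed; a pose out of reach is approached as far as the arm can. A call with a gripper value outside its range is refused whole. The fingers move at their own pace and stop on an object; "squeeze" is the grip in N (left out, the last holds). Time passes only in rows, so rows that repeat a pose let the fingers close. It gives the time, the measured TCP pose, the force and the opening at its end, in the units of the state.
- read_state(): the state, without advancing time (a new reading comes with each control period).
- vision.capture(name): name is "side" or "top" or "wrist"; returns (picture, depth): 480x640x3 uint8, blue, green, red; 480x640 float32, m along the optical axis (not along the pixel's ray), 0 where there is no reading.
- vision.camera_params(name): a dict with "vertical_fov" (degrees; the focal length in pixels is half the picture's height over the tangent of half this angle, whatever the lens; pixels are square), "cx", "cy" (the principal point, pixels), "k1" (the pictures are not rectified: a ray, as slopes to the right and down, at radius r is drawn at 1 + k1 r^2 times it, then the intrinsics apply), "xyz" and "rotation" of the camera in the world. Camera axes: x right, y up, looking along -z (the intrinsics and any distortion apply to the point x, -y, -z); pixel columns grow to the right and rows downward; lengths in m; the calibration is good to about 2 mm. A picture is of the moment at which its call begins: read the wrist's pose just before it. camera_params takes no time and is no camera call; for the wrist camera it gives the pose at the moment of the call.
- finish_job(): hands the job in, once; it reports no verdict.
Trained networks look in the newest picture that a camera, given by its name, has taken for a name from the list of things; names that differ only in an ending like _2 or _b are one class to them, and where a whole thing is asked for, a point or a joint stands for the part that bears it (a point fixed in the world has none). Each returns a list of dicts, best first, with "p" (0 to 1); they miss things now and then, are a little off and sometimes report something else, mostly with a low value. They report only what shows in the picture. A call takes as long as a camera call.
- nets.regions_of(label, camera): "mask" (480x640 bool, what is visible of it) and "position" ([column, row] in pixels, amid what is visible of it).
- nets.landmark_of(label, camera): "position" ([column, row] in pixels: a listed point, or the origin of a listed thing).
The state is a dict: "time": time; "qpos": joint angles; "qvel": joint speeds; "joint_efforts": joint torques, N m; "ee_pos": TCP position; "orientation": TCP orientation; "contact_force": force on the tool from outside, world axes, zero at the start; "ft_torque": the same for the moment, N m; "gripper_width": opening from 0.0 (shut) to 1.0 (fully open).
Only numpy, scipy, OpenCV 4.12 (cv2) and the standard library are available. Lean on these libraries where they do the work, as an engineer would, in place of code of your own. Each camera call takes 0.05 s, during which the arm holds its last target.

## Working session

There is one attempt and no reset: what is moved stays moved. The work goes in short steps, Python scripts to look and compute and a tool call to move; the robot and the scene stay as the last step left them, time stands still between calls to the robot, and variables do not carry over. Pictures are saved under pics/ and viewed, and the job is handed in when it is done.

Besides the shell and the picture viewer there is one more tool, called after "Emit:" as name([rows], argument=value, ...), one row to a line, values as JSON. move_arm: Moves the arm, as the interface text tells. Its arguments: {"type":"object","properties":{"delta_pos":{"type":"array","items":{"type":"array","items":{"type":"number"}}},"spin":{"type":"array","items":{"type":"number"}},"jaw":{"type":"array","items":{"type":"number"}},"squeeze":{"type":"number"}},"required":["delta_pos","spin","jaw"]}

```bash
mkdir -p pics; ls; cat > h.py <<'E'
import numpy as np, cv2
from workcell import read_state, vision, finish_job, nets, manip
def ray(cam,u,v,p=None):
    p=p or vision.camera_params(cam)
    f=240/np.tan(np.radians(p["vertical_fov"])/2)
    d=np.array([(u-p["cx"])/f,(v-p["cy"])/f]); s=d.copy()
    for _ in range(30): s=d/(1+p["k1"]*(s@s))
    R=np.array(p["rotation"]); return np.array(p["xyz"]),R@np.array([s[0],-s[1],-1.0])
def atz(cam,u,v,z,p=None):
    o,d=ray(cam,u,v,p); return o+d*(z-o[2])/d[2]
def proj(cam,X,p=None):
    p=p or vision.camera_params(cam)
    f=240/np.tan(np.radians(p["vertical_fov"])/2)
    c=np.array(p["rotation"]).T@(np.array(X)-np.array(p["xyz"]))
    s=np.array([c[0],-c[1]])/-c[2]; s=s*(1+p["k1"]*(s@s))
    return s*f+[p["cx"],p["cy"]]
E
python3 - <<'E'
from h import *
s=read_state(); print(s["time"],s["ee_pos"],s["orientation"],manip.grasp_offset)
for c in ("top","side"):
    im,d=vision.capture(c); cv2.imwrite(f"pics/{c}0.png",im); print(c,{k:np.round(v,3) for k,v in vision.camera_params(c).items()})
    np.save(f"{c}_d.npy",d)
    for l,z in (("tab_tip",.053),("tab_mid",.053),("lock_top",.087),("plug_green",.010),("selector",0)):
        for r in nets.landmark_of(l,c)[:2]:
            print(c,l,round(r["p"],2),np.round(r["position"],1),np.round(atz(c,*r["position"],z),4))
E
```

```text
pics
0.0 [0.2647597  0.59303482 0.2302233 ] [[-9.13165068e-01  4.07589288e-01 -7.28315663e-04]
 [ 4.07589933e-01  9.13163297e-01 -1.79990996e-03]
 [-6.85528884e-05 -1.94046904e-03 -9.99998115e-01]] 0.0187
top {'vertical_fov': np.float64(42.559), 'cx': np.float64(319.659), 'cy': np.float64(239.5), 'k1': np.float64(-0.215), 'xyz': array([ 0.324, -0.214,  1.158]), 'rotation': array([[ 0.01 ,  0.982, -0.186],
       [-1.   ,  0.009, -0.007],
       [-0.006,  0.186,  0.982]])}
top tab_tip 0.58 [264.2 261. ] [ 0.4931 -0.1056  0.053 ]
top tab_mid 0.6 [269.1 252.7] [ 0.5085 -0.1141  0.053 ]
top lock_top 0.69 [272.4 216.1] [ 0.5691 -0.1214  0.087 ]
top plug_green 0.46 [273.1 187. ] [ 0.6445 -0.1146  0.01  ]
top plug_green 0.25 [254.7 166.3] [ 0.6863 -0.0774  0.01  ]
top selector 0.76 [277.2 229.1] [ 0.5635 -0.1238 -0.    ]
side {'vertical_fov': np.float64(46.298), 'cx': np.float64(317.56), 'cy': np.float64(239.055), 'k1': np.float64(-0.145), 'xyz': array([0.56 , 0.542, 0.714]), 'rotation': array([[-0.999, -0.014,  0.036],
       [ 0.036, -0.646,  0.763],
       [ 0.013,  0.763,  0.646]])}
side tab_tip 0.86 [341.9 287.1] [ 0.4874 -0.1138  0.053 ]
side tab_mid 0.76 [334.2 290.2] [ 0.5006 -0.107   0.053 ]
side lock_top 0.83 [291.2 267.8] [ 0.5707 -0.1263  0.087 ]
side lock_top 0.25 [288.9 200.4] [ 0.5749 -0.3115  0.087 ]
side plug_green 0.61 [250.6 309.8] [ 0.6409 -0.1059  0.01  ]
side selector 0.92 [292.9 305.6] [ 0.5694 -0.1234  0.    ]
```

View pics/top0.png

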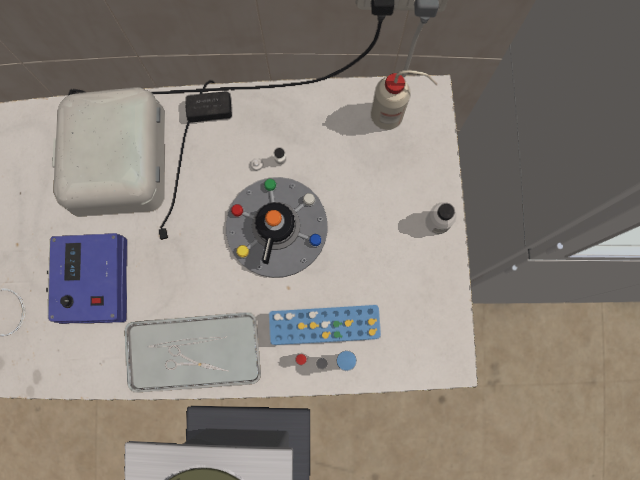

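View pics/side0.png

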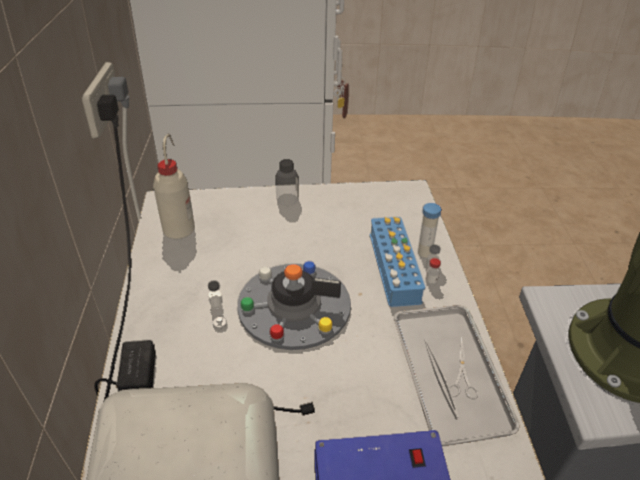

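```bash
python3 - <<'E'
from h import *
for c,(x,y) in (("top",(200,120)),("side",(190,200))):
    im=cv2.imread(f"pics/{c}0.png")[y:y+190,x:x+190]
    cv2.imwrite(f"pics/{c}0z.png",cv2.resize(im,(600,600),interpolation=cv2.INTER_CUBIC)[:600])
    im=cv2.imread(f"pics/{c}0.png"); h=cv2.cvtColor(im,cv2.COLOR_BGR2HSV)
    for n,lo,hi,z in (("green",(45,90,40),(85,255,255),.028),("orange",(5,150,120),(22,255,255),.085)):
        m=cv2.inRange(h,lo,hi); k,_,st,ce=cv2.connectedComponentsWithStats(m)
        for i in range(1,k):
            if st[i,4]>25: print(c,n,st[i],np.round(ce[i],1),np.round(atz(c,*ce[i],z),4))
E
```

```text
top green [265 179  11  12 105] [269.8 184.4] [ 0.6447 -0.1098  0.028 ]
top green [333 321   9   6  36] [336.5 323.5] [ 0.3826 -0.2382  0.028 ]
top green [334 331   8   7  42] [337.1 334.2] [ 0.3631 -0.2393  0.028 ]
top orange [266 210  16  16 198] [273.1 217.5] [ 0.5671 -0.1225  0.085 ]
top orange [368 319   8   5  27] [371.3 321.1] [ 0.3843 -0.2974  0.085 ]
top orange [345 320   8   6  29] [347.9 322.7] [ 0.3813 -0.2568  0.085 ]
top orange [310 323   8   5  28] [312.8 325. ] [ 0.3767 -0.1959  0.085 ]
top orange [369 330   7   5  27] [371.6 331.8] [ 0.3656 -0.298   0.085 ]
top orange [322 332   8   6  28] [325.3 334.5] [ 0.3604 -0.2177  0.085 ]
side green [241 298  12  13 127] [246.8 303.7] [ 0.646  -0.1033  0.028 ]
side orange [338  98   6   9  44] [340.6 102.5] [ 0.4491 -0.7205  0.085 ]
side orange [285 265  17  15 199] [292.9 271.7] [ 0.568  -0.1191  0.085 ]
side orange [319 322  12  10  43] [323.3 327.7] [0.5239 0.001  0.085 ]
```

The green plug sits opposite the parked sector, at about 10° world from the axis at (0.568, -0.123). The tab is at about 170°. I'll push it clockwise from its -y side, through yellow and red. First I'm moving to a hover over the selector.

Emit:
move_arm([
  [-0.033,-0.02,-0.014],
  [-0.066,-0.04,-0.028],
  [-0.1,-0.06,-0.042],
  [-0.133,-0.08,-0.056],
  [-0.166,-0.1,-0.07],
], spin=[-7,-14,-21,-28,-35], jaw=[0,0,0,0,0])

```text
time: 1.02
ee_pos: [0.3758, 0.4342, 0.3017]
orientation: [[-0.982, -0.191, 0.001], [-0.191, 0.982, 0.0], [-0.001, 0.0, -1.0]]
contact_force: [1.0, -0.2, 0.8]
gripper_width: 0.301
```

Emit:
move_arm([
  [-0.004,-0.04,0],
  [-0.006,-0.08,0],
  [-0.008,-0.12,0],
  [-0.01,-0.16,0],
  [-0.012,-0.2,0],
], spin=[0,0,0,0,0], jaw=[0,0,0,0,0])

```text
time: 1.43
ee_pos: [0.4238, 0.2396, 0.3011]
orientation: [[-0.983, -0.185, 0.001], [-0.185, 0.983, 0.001], [-0.001, 0.001, -1.0]]
contact_force: [0.9, 0.2, -0.2]
gripper_width: 0.001
```

Emit:
move_arm([
  [-0.002,-0.04,0],
  [-0.004,-0.08,0],
  [-0.006,-0.12,0],
  [-0.008,-0.16,0],
  [-0.01,-0.2,0],
], spin=[0,0,0,0,0], jaw=[0,0,0,0,0])

```text
time: 1.85
ee_pos: [0.4705, 0.045, 0.3012]
orientation: [[-0.983, -0.185, 0.001], [-0.185, 0.983, 0.001], [-0.001, 0.0, -1.0]]
contact_force: [0.9, -0.3, -0.9]
gripper_width: 0.001
```

Emit:
move_arm([
  [0,-0.04,0],
  [0,-0.08,0],
  [0,-0.12,0],
  [0,-0.16,0],
  [0,-0.16,0],
], spin=[0,0,0,0,0], jaw=[0,0,0,0,0])

```text
time: 2.27
ee_pos: [0.4996, -0.1202, 0.3014]
orientation: [[-0.985, -0.172, 0.002], [-0.172, 0.985, -0.005], [-0.001, -0.005, -1.0]]
contact_force: [-1.5, -1.3, 0.7]
gripper_width: -0.003
```

```bash
python3 - <<'E'
from h import *
s=read_state(); print(s["time"],s["ee_pos"],s["gripper_width"],np.round(s["qpos"],1),np.round(s["contact_force"],1))
p=vision.camera_params("wrist");c="wrist"
im,d=vision.capture(c); cv2.imwrite("pics/w1.png",im); print(p)
for l,z in (("tab_tip",.053),("tab_mid",.053),("lock_top",.087),("plug_green",.010),("selector",0)):
    for r in nets.landmark_of(l,c)[:2]:
        print(c,l,round(r["p"],2),np.round(r["position"],1),np.round(atz(c,*r["position"],z,p),4))
E
```

```text
2.2667 [ 0.49958888 -0.12017325  0.30135203] -0.003261186790526855 [-21.   -0.9  31.3  97.    0.7  83.6 110.1] [-1.5 -1.3  0.7]
{'vertical_fov': 67.00102655779202, 'cx': 325.8330764348475, 'cy': 245.34454240720606, 'k1': -0.05827036105048385, 'xyz': array([ 0.4174832 , -0.13312484,  0.44409424]), 'rotation': array([[-0.17018939, -0.93038452, -0.32468481],
       [ 0.98540325, -0.16202252, -0.05224123],
       [-0.00400182, -0.32883637,  0.94437844]])}
wrist tab_tip 0.64 [341.1 197.7] [ 0.4947 -0.1044  0.053 ]
wrist tab_mid 0.62 [336.5 208.7] [ 0.5077 -0.1072  0.053 ]
wrist lock_top 0.79 [312.4 268.5] [ 0.5685 -0.123   0.087 ]
wrist plug_green 0.66 [312.2 299.9] [ 0.6461 -0.1139  0.01  ]
wrist selector 0.93 [320.6 244.6] [ 0.5703 -0.1154  0.    ]
```

View pics/w1.png

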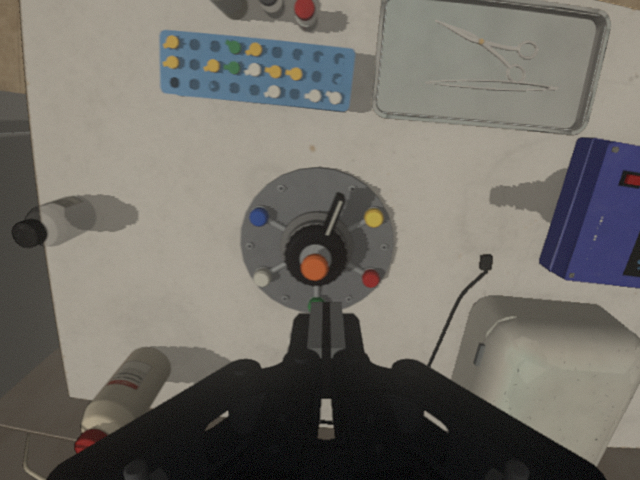

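```bash
python3 - <<'E'
from h import *
im=cv2.imread("pics/w1.png")
cv2.imwrite("pics/w1z.png",cv2.resize(im[160:320,230:410],(720,640)[:2],interpolation=cv2.INTER_CUBIC)[:600])
h=cv2.cvtColor(im,cv2.COLOR_BGR2HSV)
p=vision.camera_params("wrist")
C=[]
for n,lo,hi in (("blue",(100,120,60),(125,255,255)),("yellow",(22,120,120),(33,255,255)),("red",(0,150,100),(6,255,255)),):
    m=cv2.inRange(h,lo,hi); m[:170]=0;m[320:]=0;m[:,:230]=0;m[:,410:]=0
    k,_,st,ce=cv2.connectedComponentsWithStats(m)
    for i in range(1,k):
        if st[i,4]>60: print(n,st[i],np.round(ce[i],1),np.round(atz("wrist",*ce[i],.024,p),4))
E
```

```text
blue [250 209  16  17 196] [257.6 217.4] [ 0.542  -0.1825  0.024 ]
yellow [365 210  18  17 236] [373.3 218.2] [ 0.5174 -0.0464  0.024 ]
red [363 272  16  15 179] [370.2 279.2] [ 0.5958 -0.032   0.024 ]
```

View pics/w1z.png

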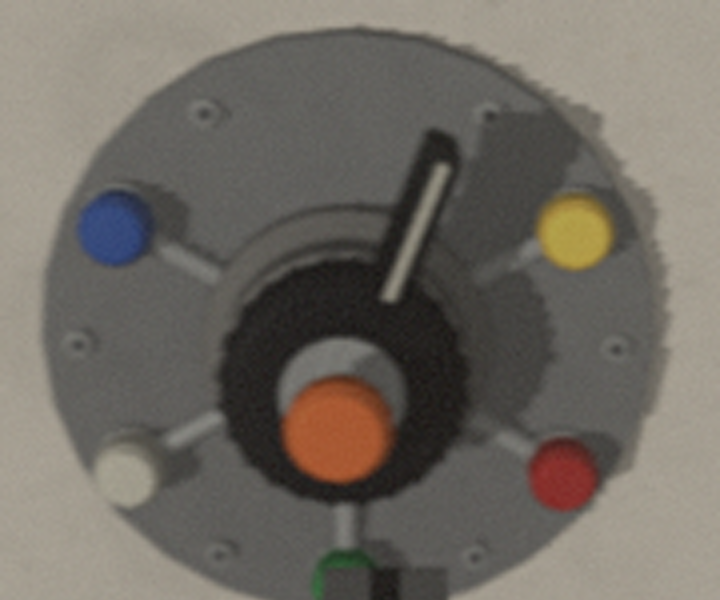

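```bash
cat >> h.py <<'E'
def blobs(cam,im,p):
    h=cv2.cvtColor(im,cv2.COLOR_BGR2HSV); o={}
    for n,lo,hi,z in (("blue",(100,120,60),(125,255,255),.026),("yellow",(22,120,110),(33,255,255),.026),("red",(0,150,80),(6,255,255),.026),("green",(45,90,40),(85,255,255),.026),("orange",(7,150,120),(21,255,255),.085)):
        m=cv2.inRange(h,lo,hi)
        k,_,st,ce=cv2.connectedComponentsWithStats(m)
        for i in range(1,k):
            X=atz(cam,*ce[i],z,p)
            if st[i,4]>50 and np.hypot(X[0]-.568,X[1]+.122)<.1: print(cam,n,st[i,4],np.round(ce[i],1),np.round(X,4)); o[n]=X
    return o
E
python3 - <<'E'
from h import *
s=read_state(); print(s["time"],s["ee_pos"],np.round(s["orientation"],3))
p=vision.camera_params("wrist")
im,d=vision.capture("wrist"); cv2.imwrite("pics/w2.png",im); print(p["xyz"],np.round(p["rotation"],3))
blobs("wrist",im,p)
for c in ("top","side"): blobs(c,cv2.imread(f"pics/{c}0.png"),vision.camera_params(c))
E
```

```text
2.5667 [ 0.50017879 -0.10845114  0.30069516] [[-0.982 -0.188  0.   ]
 [-0.188  0.982  0.001]
 [-0.     0.001 -1.   ]]
[ 0.41853081 -0.12348785  0.44347755] [[-0.186 -0.928 -0.322]
 [ 0.983 -0.175 -0.062]
 [ 0.001 -0.328  0.945]]
wrist blue 200 [245.  214.4] [ 0.5405 -0.1974  0.026 ]
wrist yellow 242 [361.5 216.7] [ 0.5177 -0.0611  0.026 ]
wrist red 194 [358.  277.7] [ 0.5958 -0.0481  0.026 ]
wrist green 191 [303.  304.3] [ 0.6458 -0.11    0.026 ]
wrist orange 479 [299.4 265.4] [ 0.5682 -0.1233  0.085 ]
top blue 109 [314.9 239.6] [ 0.5387 -0.197   0.026 ]
top yellow 113 [242.3 250.7] [ 0.5163 -0.0612  0.026 ]
top red 99 [236.8 209.9] [ 0.5947 -0.0481  0.026 ]
top green 105 [269.8 184.4] [ 0.6452 -0.1096  0.026 ]
top orange 198 [273.1 217.5] [ 0.5671 -0.1225  0.085 ]
side blue 89 [308.8 266.8] [ 0.5402 -0.1934  0.026 ]
side yellow 161 [324.9 323.8] [ 0.5175 -0.0579  0.026 ]
side red 141 [276.4 331.4] [ 0.5955 -0.0437  0.026 ]
side green 127 [246.8 303.7] [ 0.6462 -0.1051  0.026 ]
side orange 199 [292.9 271.7] [ 0.568  -0.1191  0.085 ]
```

Emit:
move_arm([
  [0.001,-0.037,0.0],
  [0.001,-0.037,0.04],
  [0.001,-0.037,0.08],
  [0.001,-0.037,0.12],
  [0.001,-0.037,0.15],
], spin=[0,0,0,0,0], jaw=[0,0,0,0,0])

```text
time: 3.03
ee_pos: [0.5048, -0.1453, 0.1478]
orientation: [[-0.982, -0.187, -0.002], [-0.187, 0.982, 0.001], [0.002, 0.001, -1.0]]
contact_force: [0.6, -0.1, -0.1]
gripper_width: 0.0
```

Emit:
move_arm([
  [0,0,0.03],
  [0,0,0.06],
  [0,0,0.085],
  [0,0,0.105],
  [0,0,0.105],
], spin=[0,0,0,0,0], jaw=[0,0,0,0,0])

```text
time: 3.45
ee_pos: [0.5028, -0.1447, 0.0417]
orientation: [[-0.982, -0.187, -0.008], [-0.187, 0.982, 0.001], [0.008, 0.003, -1.0]]
contact_force: [-0.8, 1.2, 0.6]
gripper_width: 0.002
```

```bash
python3 - <<'E'
from h import *
im,d=vision.capture("wrist"); cv2.imwrite("pics/w3.png",im)
im,d=vision.capture("side"); cv2.imwrite("pics/s3.png",cv2.resize(im[180:380,180:430],(750,600)))
s=read_state(); print(s["time"],s["ee_pos"],np.round(s["orientation"],3),np.round(s["contact_force"],1))
for c in ("wrist","side"):
  for l in ("tab_tip","tab_mid"):
    for r in nets.landmark_of(l,c)[:1]:
        X=atz(c,*r["position"],.053); print(c,l,r["p"],X, np.degrees(np.arctan2(X[1]+.1225,X[0]-.568)))
E
```

```text
3.55 [ 0.50588216 -0.14596811  0.045696  ] [[-0.982 -0.186 -0.001]
 [-0.186  0.982  0.   ]
 [ 0.001  0.    -1.   ]] [-0.2 -0.1  1.1]
wrist tab_tip 0.55 [ 0.49795722 -0.10469639  0.053     ] 165.7384665561328
wrist tab_mid 0.85 [ 0.51641199 -0.10901895  0.053     ] 165.35489601162337
side tab_tip 0.73 [ 0.48977328 -0.11505343  0.053     ] 174.56227979921763
side tab_mid 0.88 [ 0.50658269 -0.11477268  0.053     ] 172.82891966685872
```

View pics/s3.png

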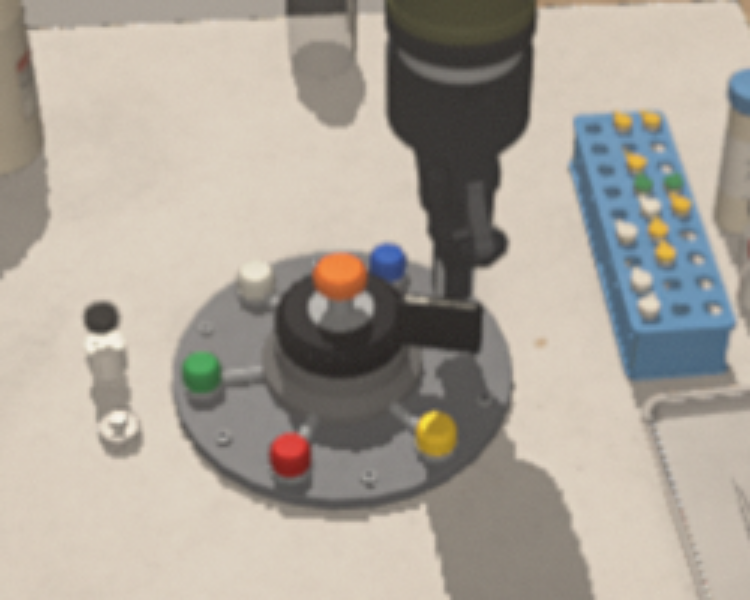

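View pics/w3.png

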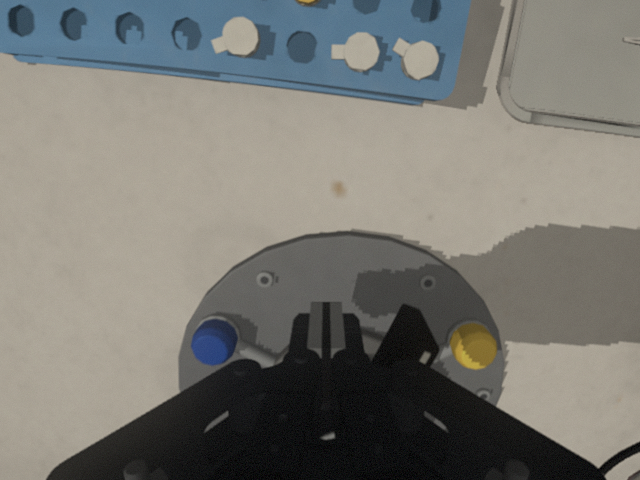

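The closed fingertips are beside the tab on its -y side and clear of it. Next I'm working out the waypoints along the arc.

```bash
python3 - <<'E'
import numpy as np
A=np.array([.568,-.1225]);x=np.array([-.982,-.188]);y=np.array([-.188,.982]);r=.066
P=lambda a:A+r*np.array([np.cos(np.radians(a)),np.sin(np.radians(a))])
calls=[[197,193,189,185,181],[174,167,160,153,146],[138,130,122,114,106],[98,90,82,74,66],[60,54,48,42,36]]
o=np.array([.5059,-.146])
for c in calls:
    print([[round(float((P(a)-o)@x),3),round(float((P(a)-o)@y),3),0] for a in c]); o=P(c[-1])
E
```

```text
[[0.0, 0.004, 0], [0.001, 0.009, 0], [0.001, 0.014, 0], [0.0, 0.018, 0], [-0.0, 0.023, 0]]
[[-0.002, 0.008, 0], [-0.005, 0.015, 0], [-0.008, 0.023, 0], [-0.013, 0.029, 0], [-0.018, 0.035, 0]]
[[-0.007, 0.006, 0], [-0.015, 0.011, 0], [-0.023, 0.015, 0], [-0.032, 0.018, 0], [-0.041, 0.019, 0]]
[[-0.009, 0.0, 0], [-0.018, -0.001, 0], [-0.027, -0.003, 0], [-0.036, -0.007, 0], [-0.044, -0.012, 0]]
[[-0.005, -0.004, 0], [-0.01, -0.009, 0], [-0.015, -0.014, 0], [-0.019, -0.02, 0], [-0.022, -0.026, 0]]
```

Emit:
move_arm([
  [0.0,0.004,0],
  [0.001,0.009,0],
  [0.001,0.014,0],
  [0.0,0.018,0],
  [0.0,0.023,0],
], spin=[0,0,0,0,0], jaw=[0,0,0,0,0])

```text
time: 4.17
ee_pos: [0.5022, -0.1244, 0.0461]
orientation: [[-0.983, -0.185, 0.001], [-0.185, 0.983, -0.001], [-0.001, -0.001, -1.0]]
contact_force: [1.0, -3.0, -0.2]
gripper_width: -0.004
```

Emit:
move_arm([
  [-0.002,0.008,0],
  [-0.005,0.015,0],
  [-0.008,0.023,0],
  [-0.013,0.029,0],
  [-0.018,0.035,0],
], spin=[0,0,0,0,0], jaw=[0,0,0,0,0])

```text
time: 4.58
ee_pos: [0.5129, -0.0854, 0.0456]
orientation: [[-0.983, -0.186, -0.001], [-0.186, 0.983, 0.0], [0.001, 0.0, -1.0]]
contact_force: [-0.4, -2.1, -0.3]
gripper_width: 0.003
```

```bash
python3 - <<'E'
from h import *
im,d=vision.capture("side"); cv2.imwrite("pics/s4.png",cv2.resize(im[180:380,180:430],(750,600)))
im,d=vision.capture("top"); cv2.imwrite("pics/t4.png",cv2.resize(im[150:300,200:350],(600,600)))
s=read_state(); print(s["time"],s["ee_pos"],np.round(s["orientation"],3),np.round(s["contact_force"],1))
E
```

```text
4.6833 [ 0.51358276 -0.08432436  0.04556331] [[-0.982 -0.188 -0.   ]
 [-0.188  0.982  0.001]
 [-0.     0.001 -1.   ]] [ 0.3 -0.1  0.4]
```

View pics/s4.png

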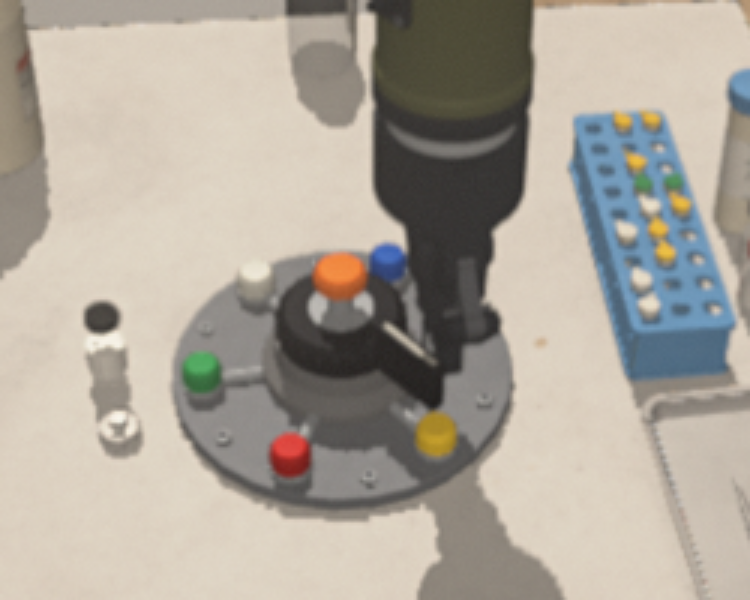

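The tab is following the fingers and now points near the yellow plug. I'll keep going.

Emit:
move_arm([
  [-0.007,0.006,0],
  [-0.015,0.011,0],
  [-0.023,0.015,0],
  [-0.032,0.018,0],
  [-0.041,0.019,0],
], spin=[0,0,0,0,0], jaw=[0,0,0,0,0])

```text
time: 5.1
ee_pos: [0.5501, -0.0592, 0.0455]
orientation: [[-0.983, -0.186, -0.001], [-0.186, 0.983, 0.0], [0.001, 0.001, -1.0]]
contact_force: [-2.5, -0.7, 0.5]
gripper_width: 0.001
```

Emit:
move_arm([
  [-0.009,0.0,0],
  [-0.018,-0.001,0],
  [-0.027,-0.003,0],
  [-0.036,-0.007,0],
  [-0.044,-0.012,0],
], spin=[0,0,0,0,0], jaw=[0,0,0,0,0])

```text
time: 5.52
ee_pos: [0.596, -0.0634, 0.0455]
orientation: [[-0.983, -0.186, -0.0], [-0.186, 0.983, 0.001], [0.0, 0.001, -1.0]]
contact_force: [-2.5, 0.2, 0.4]
gripper_width: -0.002
```

```bash
python3 - <<'E'
from h import *
im,d=vision.capture("side"); cv2.imwrite("pics/s5.png",cv2.resize(im[180:380,180:430],(750,600)))
s=read_state(); print(s["time"],s["ee_pos"],np.round(s["orientation"],3),np.round(s["contact_force"],1))
E
```

```text
5.5667 [ 0.59788062 -0.06456309  0.04585419] [[-0.983 -0.185  0.002]
 [-0.185  0.983 -0.001]
 [-0.002 -0.001 -1.   ]] [ 0.7  0.6 -1.4]
```

View pics/s5.png

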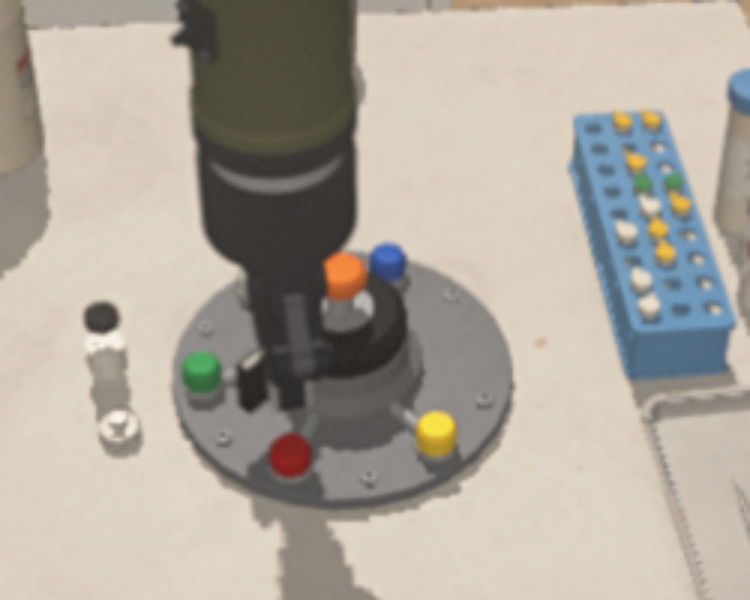

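Emit:
move_arm([
  [-0.005,-0.004,0],
  [-0.01,-0.009,0],
  [-0.015,-0.014,0],
  [-0.019,-0.02,0],
  [-0.019,-0.02,0],
], spin=[0,0,0,0,0], jaw=[0,0,0,0,0])

```text
time: 5.98
ee_pos: [0.6191, -0.0815, 0.0461]
orientation: [[-0.983, -0.184, 0.002], [-0.184, 0.983, -0.001], [-0.002, -0.001, -1.0]]
contact_force: [0.5, 0.4, 0.3]
gripper_width: 0.002
```

```bash
cat > look.py <<'E'
import sys
from h import *
n=sys.argv[1]
im,d=vision.capture("side"); cv2.imwrite(f"pics/s{n}.png",cv2.resize(im[220:370,210:360],(600,600),interpolation=cv2.INTER_CUBIC))
im,d=vision.capture("top"); cv2.imwrite(f"pics/t{n}.png",cv2.resize(im[150:270,210:330],(600,600),interpolation=cv2.INTER_CUBIC))
s=read_state(); print(s["time"],s["ee_pos"],np.round(s["orientation"],3),np.round(s["contact_force"],1))
e=np.array(s["ee_pos"])[:2]-[.568,-.1225]; print("finger ang",np.degrees(np.arctan2(e[1],e[0])),np.hypot(*e))
for c in ("side","top"):
  for l in ("tab_tip","tab_mid"):
    for r in nets.landmark_of(l,c)[:1]:
        X=atz(c,*r["position"],.053); print(c,l,round(r["p"],2),np.round(r["position"],1),np.round(X,4),"ang",np.round(np.degrees(np.arctan2(X[1]+.1225,X[0]-.568)),1))
E
python3 look.py 6
```

```text
6.0833 [ 0.61853384 -0.08086052  0.04615549] [[-0.983 -0.184  0.002]
 [-0.184  0.983 -0.001]
 [-0.002 -0.001 -1.   ]] [-0.1  0.3  0.2]
finger ang 39.488248814196666 0.06547912378015269
side tab_tip 0.51 [249. 297.] [ 0.64   -0.0946  0.053 ] ang 21.2
side tab_mid 0.75 [256.6 291.8] [ 0.6282 -0.1062  0.053 ] ang 15.2
top tab_tip 0.59 [257.1 182.3] [ 0.6415 -0.0881  0.053 ] ang 25.1
top tab_mid 0.52 [263.9 187.7] [ 0.6311 -0.1012  0.053 ] ang 18.7
```

View pics/s6.png

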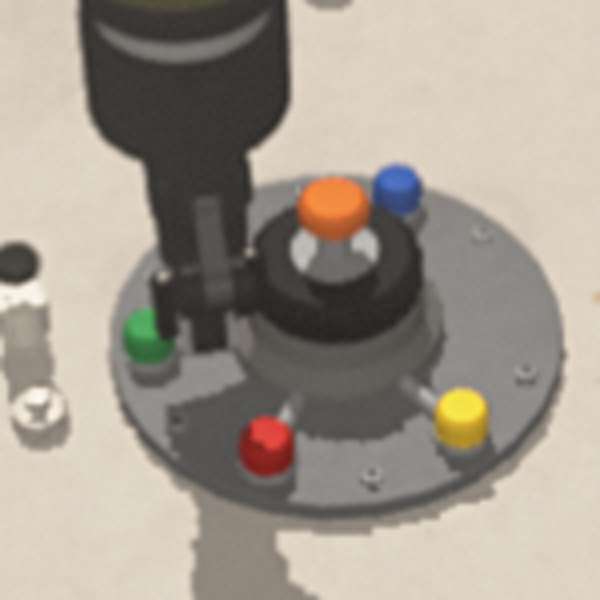

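View pics/t6.png

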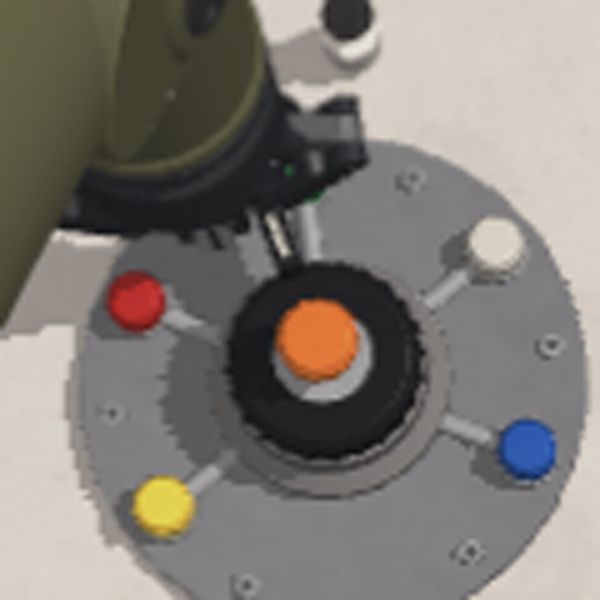

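```bash
python3 - <<'E'
from h import *
for q in ((267.6,201.6),(264.6,192.8)):
    X=atz("top",*q,.07); print(X,np.degrees(np.arctan2(X[1]+.1225,X[0]-.568)))
for a in (9.5,16,20,24):   # predicted end top corners
    print(a,[np.round((proj(c,[.568+.079*np.cos(np.radians(a)),-.1225+.079*np.sin(np.radians(a)),.07])-o)*k,0) for c,o,k in (("side",(210,220),4),("top",(210,150),5))])
E
```

```text
[ 0.60007597 -0.11046289  0.07      ] 20.56953783895037
[ 0.61665646 -0.10447967  0.07      ] 20.322538824851467
9.5 [array([141., 253.]), array([289., 137.])]
16 [array([144., 268.]), array([265., 142.])]
20 [array([148., 277.]), array([251., 147.])]
24 [array([152., 286.]), array([237., 152.])]
```

Emit:
move_arm([
  [-0.002,-0.003,0],
  [-0.003,-0.006,0],
  [-0.005,-0.008,0],
  [-0.006,-0.011,0],
  [-0.006,-0.011,0],
], spin=[0,0,0,0,0], jaw=[0,0,0,0,0])

```text
time: 6.7
ee_pos: [0.6258, -0.0903, 0.0457]
orientation: [[-0.983, -0.184, 0.0], [-0.184, 0.983, -0.0], [-0.0, -0.0, -1.0]]
contact_force: [0.1, 1.6, 0.5]
gripper_width: 0.004
```

```bash
python3 look.py 7
```

```text
6.8 [ 0.62575519 -0.09010376  0.04572955] [[-0.983 -0.185  0.001]
 [-0.185  0.983 -0.   ]
 [-0.    -0.    -1.   ]] [-0.1 -0.3  0.1]
finger ang 29.28909084916781 0.06622068299462099
side tab_tip 0.64 [250.  292.9] [ 0.6389 -0.1039  0.053 ] ang 14.7
side tab_mid 0.5 [253.5 290. ] [ 0.6335 -0.1104  0.053 ] ang 10.5
top tab_tip 0.62 [265.5 179. ] [ 0.6479 -0.1036  0.053 ] ang 13.3
top tab_mid 0.41 [269.9 188.8] [ 0.629  -0.1124  0.053 ] ang 9.4
```

View pics/t7.png

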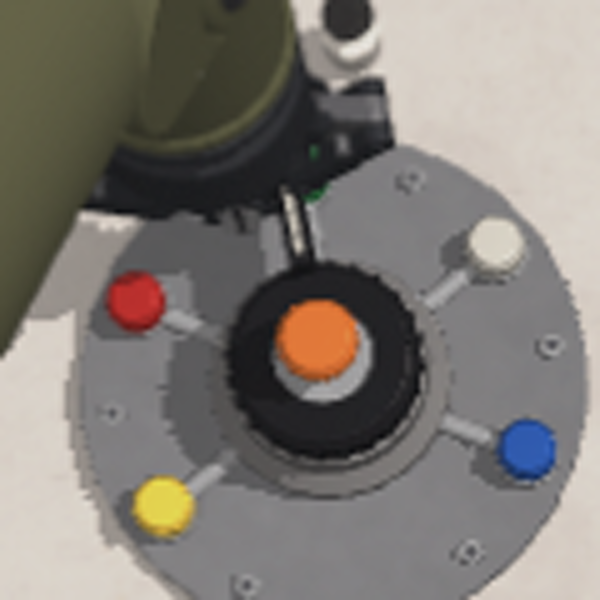

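View pics/s7.png

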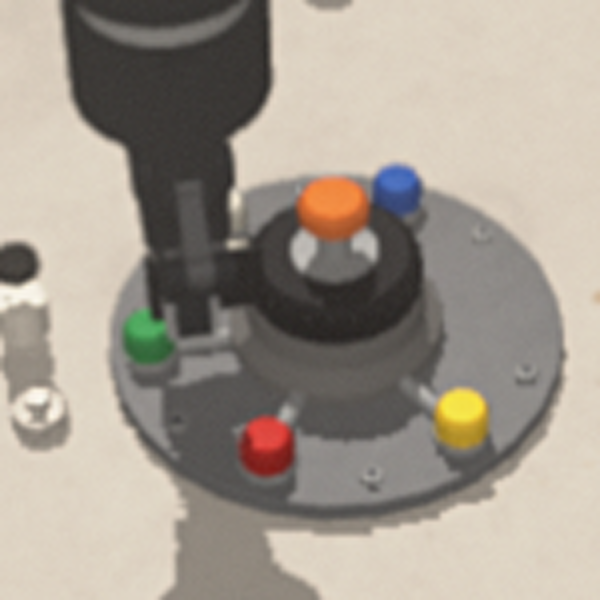

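```bash
python3 - <<'E'
from h import *
for q in ((269.6,201),(267.6,188.8)):
    X=atz("top",*q,.07); print(X,np.degrees(np.arctan2(X[1]+.1225,X[0]-.568)))
E
```

```text
[ 0.60122837 -0.11409263  0.07      ] 14.19886660793198
[ 0.62427628 -0.10977293  0.07      ] 12.743267470325609
```

Emit:
move_arm([
  [0,-0.001,0],
  [-0.001,-0.002,0],
  [-0.001,-0.0033,0],
  [-0.001,-0.0033,0],
  [-0.001,-0.0033,0],
], spin=[0,0,0,0,0], jaw=[0,0,0,0,0])

```text
time: 7.42
ee_pos: [0.627, -0.0928, 0.0457]
orientation: [[-0.983, -0.185, -0.0], [-0.185, 0.983, 0.0], [-0.0, 0.0, -1.0]]
contact_force: [-0.7, 1.4, 0.4]
gripper_width: 0.003
```

Emit:
move_arm([
  [0,0.005,0],
  [0,0.012,0],
  [0,0.015,-0.02],
  [0,0.015,-0.06],
  [0,0.015,-0.1],
], spin=[0,0,0,0,0], jaw=[0,0,0,0,0])

```text
time: 7.83
ee_pos: [0.6229, -0.0769, 0.1453]
orientation: [[-0.983, -0.186, -0.004], [-0.186, 0.983, -0.0], [0.004, 0.0, -1.0]]
contact_force: [1.4, 0.0, 0.6]
gripper_width: -0.001
```

Emit:
move_arm([
  [0.03,0.0,-0.02],
  [0.06,0.03,-0.04],
  [0.09,0.06,-0.06],
  [0.12,0.09,-0.08],
  [0.12,0.12,-0.1],
], spin=[0,0,0,0,0], jaw=[0,0,0,0,0])

```text
time: 8.25
ee_pos: [0.4831, 0.0103, 0.2417]
orientation: [[-0.983, -0.181, -0.002], [-0.181, 0.983, -0.0], [0.002, 0.0, -1.0]]
contact_force: [2.2, 1.2, -0.5]
gripper_width: 0.001
```

```bash
python3 look.py 8
```

```text
8.35 [0.48655964 0.01815496 0.24563188] [[-0.981 -0.193  0.007]
 [-0.193  0.981  0.006]
 [-0.008  0.004 -1.   ]] [0.8 0.8 0.4]
finger ang 120.0711871065093 0.16253107730152824
side tab_tip 0.74 [245.2 292.2] [ 0.6469 -0.1056  0.053 ] ang 12.1
side tab_mid 0.64 [254.2 290.1] [ 0.6323 -0.1102  0.053 ] ang 10.9
top tab_tip 0.57 [267.7 178.2] [ 0.6495 -0.1077  0.053 ] ang 10.3
top tab_mid 0.46 [271.1 187.8] [ 0.6309 -0.1146  0.053 ] ang 7.1
```

View pics/t8.png

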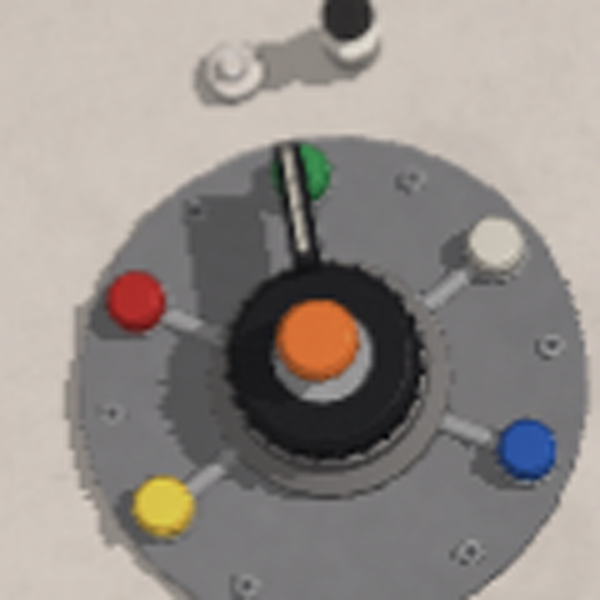

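View pics/s8.png

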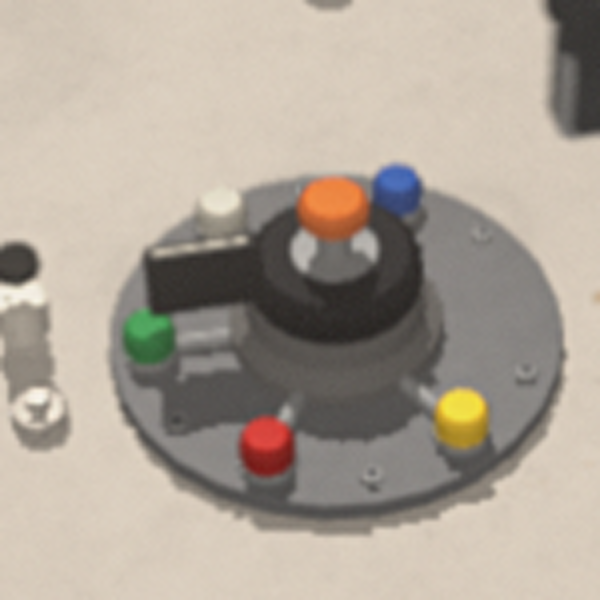

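```bash
python3 - <<'E'
from h import *
for q in ((303,248),(296,200),(291,152)):
    X=atz("top",210+q[0]/5,150+q[1]/5,.07); print("top",np.round(X,4),np.degrees(np.arctan2(X[1]+.1225,X[0]-.568)))
for q in ((247,239),(150,250)):
    X=atz("side",210+q[0]/4,220+q[1]/4,.07); print("side",np.round(X,4),np.degrees(np.arctan2(X[1]+.1225,X[0]-.568)))
E
```

```text
top [ 0.6039 -0.1159  0.07  ] 10.499250382593997
top [ 0.622  -0.1128  0.07  ] 10.20161206603694
top [ 0.6403 -0.1104  0.07  ] 9.490703468890077
side [ 0.6029 -0.1165  0.07  ] 9.717045072139028
side [ 0.6422 -0.1109  0.07  ] 8.851678395510374
```

Emit:
move_arm([
  [0,0,0],
  [0,0,0],
  [0,0,0],
], spin=[0,0,0], jaw=[0,0,0])

```text
time: 8.8
ee_pos: [0.4868, 0.0111, 0.2409]
orientation: [[-0.983, -0.183, -0.001], [-0.183, 0.983, -0.001], [0.001, -0.001, -1.0]]
contact_force: [0.4, 0.1, -0.2]
gripper_width: -0.001
```

Emit:
move_arm([
  [-0.014,-0.037,0.02],
  [-0.028,-0.073,0.04],
  [-0.042,-0.11,0.06],
  [-0.0554,-0.1462,0.08],
  [-0.0554,-0.1462,0.1],
], spin=[0,0,0,0,0], jaw=[0,0,0,0,0])

```text
time: 9.22
ee_pos: [0.5705, -0.1292, 0.1415]
orientation: [[-0.984, -0.178, 0.003], [-0.178, 0.984, -0.006], [-0.002, -0.006, -1.0]]
contact_force: [-0.8, -0.9, -0.1]
gripper_width: 0.002
```

Emit:
move_arm([
  [0,0,0.01],
  [0,0,0.02],
  [0,0,0.02],
  [0,0,0.02],
  [0,0,0.02],
], spin=[0,0,0,0,0], jaw=[0,0,0,0,0])

```text
time: 9.63
ee_pos: [0.569, -0.1203, 0.1229]
orientation: [[-0.982, -0.187, 0.002], [-0.187, 0.982, 0.001], [-0.002, 0.0, -1.0]]
contact_force: [0.6, 0.0, 0.2]
gripper_width: 0.001
```

Emit:
move_arm([
  [0,-0.001,0.012],
  [0,-0.001,0.022],
  [0,-0.001,0.029],
  [0,-0.001,0.031],
  [0,-0.001,0.032],
], spin=[0,0,0,0,0], jaw=[0,0,0,0,0])

```text
time: 10.05
ee_pos: [0.5678, -0.1223, 0.0887]
orientation: [[-0.983, -0.185, -0.002], [-0.185, 0.983, 0.0], [0.001, 0.0, -1.0]]
contact_force: [-0.4, 0.0, 0.9]
gripper_width: 0.001
```

Emit:
move_arm([
  [0,0,0.002],
  [0,0,0.004],
  [0,0,0.006],
  [0,0,0.008],
  [0,0,0.01],
], spin=[0,0,0,0,0], jaw=[0,0,0,0,0])

```text
time: 10.47
ee_pos: [0.5688, -0.1226, 0.08]
orientation: [[-0.983, -0.185, 0.001], [-0.185, 0.983, 0.0], [-0.001, -0.0, -1.0]]
contact_force: [-1.0, 0.2, 2.9]
gripper_width: -0.002
```

Emit:
move_arm([
  [0,0,0.001],
  [0,0,0.002],
  [0,0,0.003],
  [0,0,0.003],
  [0,0,0.003],
], spin=[0,0,0,0,0], jaw=[0,0,0,0,0])

```text
time: 10.88
ee_pos: [0.5688, -0.1226, 0.077]
orientation: [[-0.983, -0.185, 0.001], [-0.185, 0.983, -0.0], [-0.001, -0.0, -1.0]]
contact_force: [-0.7, 0.6, 5.6]
gripper_width: -0.0
```

One more mm to confirm it's at the end stop.

Emit:
move_arm([
  [0,0,0.0007],
  [0,0,0.0014],
  [0,0,0.0014],
  [0,0,0.0014],
  [0,0,0.0014],
], spin=[0,0,0,0,0], jaw=[0,0,0,0,0])

```text
time: 11.3
ee_pos: [0.569, -0.1226, 0.0769]
orientation: [[-0.983, -0.185, 0.001], [-0.185, 0.983, 0.0], [-0.001, 0.0, -1.0]]
contact_force: [-3.1, 1.0, 13.4]
gripper_width: 0.001
```

The button is at its stop: z stayed at 0.077 while the force rose to 13 N. I'm lifting straight up, then moving away.

Emit:
move_arm([
  [0,0,-0.01],
  [0,0,-0.03],
  [0,0,-0.06],
  [0,0,-0.09],
  [0,0,-0.12],
], spin=[0,0,0,0,0], jaw=[0,0,0,0,0])

```text
time: 11.72
ee_pos: [0.568, -0.1224, 0.1961]
orientation: [[-0.983, -0.185, -0.001], [-0.185, 0.983, -0.0], [0.001, 0.0, -1.0]]
contact_force: [0.7, 0.1, -0.2]
gripper_width: 0.002
```

Emit:
move_arm([
  [0.02,0.03,-0.01],
  [0.04,0.06,-0.02],
  [0.06,0.1,-0.03],
  [0.06,0.14,-0.04],
  [0.06,0.14,-0.04],
], spin=[0,0,0,0,0], jaw=[0,0,0,0,0])

```text
time: 12.13
ee_pos: [0.4824, 0.0121, 0.2369]
orientation: [[-0.981, -0.195, 0.002], [-0.195, 0.981, 0.005], [-0.003, 0.005, -1.0]]
contact_force: [1.6, 1.8, 0.1]
gripper_width: -0.003
```

Emit:
move_arm([
  [0,0,0],
  [0,0,0],
  [0,0,0],
  [0,0,0],
  [0,0,0],
], spin=[0,0,0,0,0], jaw=[0,0,0,0,0])

```text
time: 12.55
ee_pos: [0.4837, 0.0026, 0.2347]
orientation: [[-0.983, -0.182, -0.001], [-0.182, 0.983, -0.001], [0.001, -0.0, -1.0]]
contact_force: [-0.0, -0.7, -0.1]
gripper_width: 0.004
```

```bash
python3 look.py 9; python3 - <<'E'
from h import *
im,_=vision.capture("side"); cv2.imwrite("pics/side_end.png",im)
blobs("side",im,vision.camera_params("side"))
E
```

```text
12.65 [0.48367725 0.00309653 0.23488224] [[-0.983 -0.183 -0.001]
 [-0.183  0.983 -0.   ]
 [ 0.001 -0.    -1.   ]] [-0.1  0.4 -0. ]
finger ang 123.8765418230791 0.15127727510144917
side tab_tip 0.71 [245.9 290.1] [ 0.646  -0.1104  0.053 ] ang 8.8
side tab_mid 0.85 [252.9 289. ] [ 0.6346 -0.1127  0.053 ] ang 8.3
top tab_tip 0.43 [268.5 176.7] [ 0.6524 -0.1091  0.053 ] ang 9.0
top tab_mid 0.55 [275.1 227.7] [ 0.5551 -0.124   0.053 ] ang -173.4
side blue 87 [308.8 266.7] [ 0.5402 -0.1936  0.026 ]
side yellow 156 [325.  324.1] [ 0.5174 -0.0573  0.026 ]
side red 146 [276.4 331.2] [ 0.5956 -0.0442  0.026 ]
side green 123 [246.7 303.8] [ 0.6463 -0.1049  0.026 ]
side orange 208 [293. 276.] [ 0.5678 -0.1091  0.085 ]
```

View pics/t9.png

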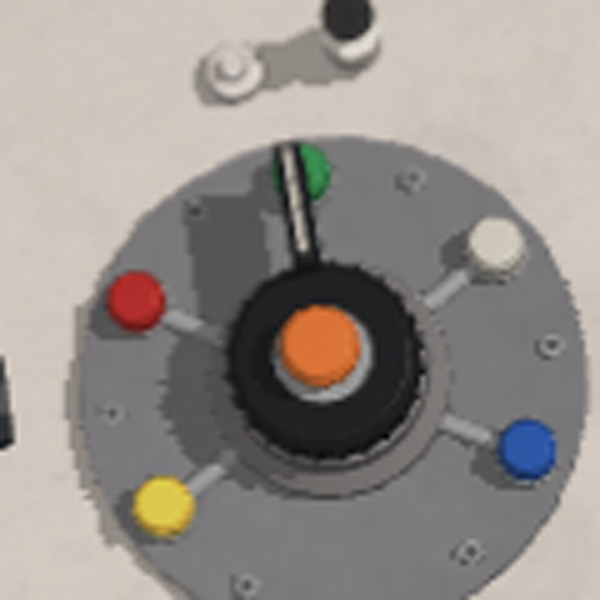

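View pics/s9.png

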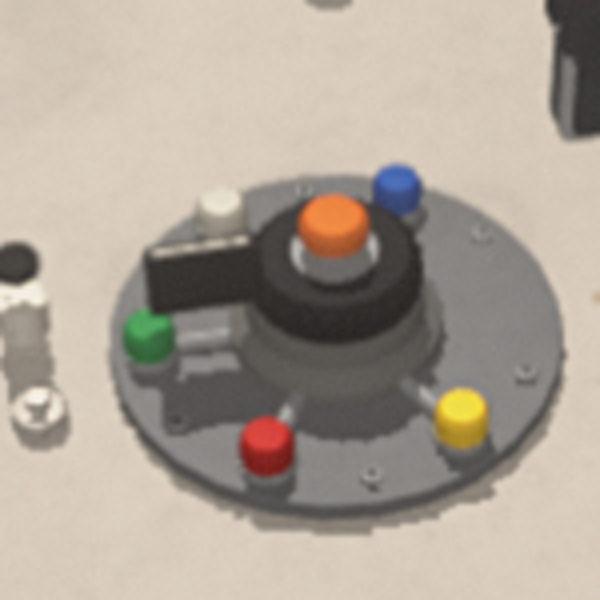

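The tab hasn't moved, and the button sits visibly lower: its orange blob dropped 4.3 px in the side view, about 10 mm. Handing in.

```bash
python3 -c "
from h import *
print(finish_job())"
```

```text
the job is handed in; nothing more can be done
None
```

I pushed the black tab about 155–160° clockwise with shut fingertips until it stood over the green plug. I then pressed the orange lock button to its stop, backed the arm away and handed the job in. It took about 13 s, and no verdict is reported.

**Tab:** Before I pressed the button, the white line on the tab read 8.9–10.5°, and the plug's direction is 9.5°. That puts the tip about 1 mm off, well inside the 8 mm limit. The pictures after the press look the same.

**Lock button:** The fingers stopped at 77 mm above the table while the force rose from 6 to 13 N. In the side view the button dropped about 10 mm.

**Contact and bystanders:** Push forces read after each move were about 3 N or less. The cap showed no lift in the pictures. The black-capped vial and the spare knob near the selector look unmoved. I did not measure the other bystanders, but the arm stayed clear of them.

**Checks that disagreed:**
- The last top-view reading of the middle of the tab was plainly a false detection, on the far side of the axis at -173°.
- The network readings of the tab scattered by a few degrees, so I relied on the white line.

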